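# Tare the parts scale with the empty screw cup

## Robot

A 6-joint arm with a two-finger parallel gripper is mounted at the origin on the work surface. World frame = base frame: x ahead of the robot, y to its left, z up, the work surface at z = 0. Lengths are in m, angles in rad, forces in N, time in s.
With the tool pointing down it reaches from about 0.275 to 1 m from the base axis. Payload 8.4 kg.
Tool frame: the origin (TCP) lies at the very end of the fingers, on their centre line; the grasp point (between the pads) lies 19 mm behind it (bot.tcp_to_grasp is the distance from the TCP to the grasp point, in m); z points along the fingers, x is the direction in which the jaws open and shut, and the axes are right-handed (so a half turn about z gives the same grasp; the last joint's range is limited). The gripper opens to 85 mm and grips with 20 to 120 N. Pads are 22 mm wide; open, the fingers measure 114 mm over their backs; the gripper's body (76 mm by 85 mm) begins 54 mm behind the grasp point. The pads swing forward as they close: fully open they stand 13 mm farther back than shut.
Start: joints at [1.252, 0.353, 1.633, -0, 1.155, -0.002], TCP at [0.195, 0.594, 0.208] pointing down, gripper open.
Joint ranges: [-2.63, 2.63], [-0.92, 2.1], [0.06, 2.66], [-1.3, 4.44], [0, 2.69], [-3.02, 3.02]. Speed limits (rad/s): [2.22, 2.22, 2.79, 3.14, 3.14, 3.14].

## Interface

Orientations are given as a unit quaternion [x, y, z, w].
In Python, from workcell import bot, eyes gives the robot as it stands.
- The arm moves only by the tool move_arm, never from a script. Its argument "commands" is a list of rows, each an object of numbers: "x", "y", "z": the shift along the tool's x, y, z in mm; "yaw": the turn about the tool's z in degrees. A call has exactly 5 rows; each row shifts and turns the commanded pose from where the row before left it, along the tool's axes as they then stand; what a row does not reach is not made up. A row lasts 1/10 s, in which the tool goes at most 50 mm and 8.59 degrees, less where a joint would pass 70% of its speed; a pose out of reach is approached as far as the arm can. A call with a gripper value outside its range is refused whole. "jaw" is the gripper's target within -1 to 1 (shut at 1, half-way at 0, fully open at -1), set as the call begins (left out, the last holds). The fingers move at their own pace and stop on an object; "squeeze" is the grip in N (left out, the last holds). Time passes only in rows, so rows that do not move let the fingers close, or fill a call up. It gives the time, the measured TCP pose, the force and the opening at its end, in the units of the state.
- bot.read_state(): the state, without advancing time (a new reading comes with each control period).
- eyes.grab_frame(name): name is "scene" or "side" or "wrist"; returns a dict with "pixels" (384x512x3 uint8, red, green, blue), "fx", "fy", "cx", "cy" (pixels), "xyz" and "orientation" of the camera in the world; the wrist camera has in their place "tool_from_camera" (4x4, takes a point from camera to tool coordinates, whose origin is the TCP and whose axes are the tool frame's). Camera axes: x right, y up, looking along -z (the intrinsics and any distortion apply to the point x, -y, -z); pixel columns grow to the right and rows downward; lengths in m; the calibration is good to about 2 mm. A picture is of the moment at which its call begins: read the wrist's pose just before it. There is no depth.
- bot.finish_job(): hands the job in, once; it reports no verdict.
Trained networks look in the newest picture that a camera, given by its name, has taken for a name from the list of things; names that differ only in an ending like _2 or _b are one class to them, and where a whole thing is asked for, a point or a joint stands for the part that bears it (a point fixed in the world has none). Each returns a list of dicts, best first, with "confidence" (0 to 1); they miss things now and then, are a little off and sometimes report something else, mostly with a low value. They report only what shows in the picture. A call takes as long as a camera call.
- eyes.look_for(camera, target): "centre" ([column, row] in pixels, amid what is visible of it).
- eyes.silhouettes(camera, target): "pixels" (384x512 bool, what is visible of it) and "centre" ([column, row] in pixels, amid what is visible of it).
The state is a dict: "t": time; "joint_pos": joint angles; "qvel": joint speeds; "effort": joint torques, N m; "eef_pos": TCP position; "tool_rot": TCP orientation; "contact_force": force on the tool from outside, world axes, zero at the start; "torque": the same for the moment, N m; "gripper_width": finger opening in m.
Only numpy, scipy, OpenCV 4.12 (cv2) and the standard library are available. Lean on these libraries where they do the work, as an engineer would, in place of code of your own. Each camera call takes 0.05 s, during which the arm holds its last target. There are 200 camera calls.

## Task

Get the counting scale ready for screws: set the empty round metal cup down upright near the middle of the scale's pan and let go of it (do not drop it), then press the wide tare key with closed fingertips until about 5 N is felt and keep it pressed for about half a second before letting go. Press firmly but without ramming the key (never more than 40 N), and do not press the two small round keys.

Things in the scene. Friction and masses are not known exactly. Their poses are not given: they have to be found in the camera images.
- cup_center (a point): Empty round open-topped aluminium cup, straight-sided, 56 mm outside diameter, 40 mm tall, wall 3 mm, about 80 g, loose on the bench (z = 0) beside the scale. The point is its centre, 20 mm above its foot; z is up along its axis. Bystanders: a taller round jar with a black lid (60 x 80 mm tall), a square divided metal tray (62 x 62 x 30 mm), a screwdriver.
- pan_center (a point): Centre of the top face of the scale's flat steel pan, 57 mm above the bench; the pan is 150 mm (x) by 170 mm (y). The scale is a fixed low white box 260 (x) by 210 (y) mm, 45 mm tall below the pan; its key panel is on the robot's side. x points from the keys to the pan (away from the robot), y left, z up. The scale is turned up to 20 degrees either way.
- tare_key (a point): Centre of the top face of the tare key: the wide oblong flat white key, 30 mm (x) by 50 mm (y), at the left end of the key row seen from the robot, 3 mm proud of the panel, top 48 mm above the bench. Axes as the scale's. From the pan centre it lies 133 mm along -x and 55 mm along +y. It gives only 1.5 mm (stop reached at 5 N), then is rigid; it springs back. Over 3 N kept 0.2 s registers.
- round_keys_mid (a point): Point midway between the two small round flat white keys (24 mm diameter, 55 mm apart along own y, tops 48 mm above the bench) in the same row, right of the tare key; the nearer one's centre is 70 mm from the tare key's centre. Not to be pressed.

How it is judged:
On the way, in this order (a step that is already met when the one before it is completed fails the run):
1. the cup stands upright near the middle of the pan, let go (horizontal distance between cup_center and pan_center below 0.045 m and z of cup_center in the frame of pan_center between 0.015 and 0.024 m and angle between cup_center's own z axis and vertical below 0.17 rad and contact force between cup and the fingers below 0.1 N), for 0.2 s.
2. the tare key is pressed by the fingers with more than 3 N for 0.2 s, the cup still on the pan (contact force between tare and the fingers above 3 N and horizontal distance between cup_center and pan_center below 0.045 m), for 0.2 s.
At the end, for the whole second after the job is handed in: The cup rests on the pan, upright within 10 degrees, its centre within 45 mm of the pan's centre, still and released, and the tare key, after its press, is released (horizontal distance between cup_center and pan_center below 0.045 m and z of cup_center in the frame of pan_center between 0.015 and 0.024 m and angle between cup_center's own z axis and vertical below 0.17 rad and linear speed of cup below 0.02 m/s and contact force between tare and anything else below 0.5 N); the robot touches nothing.
It fails at once if a round key is pressed (over 2 N) (contact force between round_keys and anything else above 2 N).
It fails at once if the tare key is rammed (over 40 N) (contact force between tare and anything else above 40 N).
It fails at once if the cup is dropped (falls freely at over 0.7 m/s, about 25 mm) (linear speed of cup above 0.7 m/s and contact force between cup and anything else below 0.05 N).
It also fails if it takes over 45 s, if anything falls off the work surface, if the arm or the gripper's body presses on something with over 40 N, if the wrist force passes 120 N, or if a joint passes its speed limit or range.

## Working session

There is one attempt and no reset: what is moved stays moved. The work goes in short steps, Python scripts to look and compute and a tool call to move; the robot and the scene stay as the last step left them, time stands still between calls to the robot, and variables do not carry over. Pictures are saved under pics/ and viewed, about 8 in all and at most 12, crops included, and the job is handed in when it is done.

Besides the shell and the picture viewer there is one more tool, called as name([rows], argument=value, ...), one row to a line, values as JSON. move_arm: Moves the arm, as the interface text tells. Its arguments: {"type":"object","properties":{"commands":{"type":"array"},"jaw":{"type":"number"},"squeeze":{"type":"number"}},"required":["commands"]}

```bash
mkdir -p pics; cat > h.py <<'E'
import numpy as np, cv2
from scipy.spatial.transform import Rotation as R
from workcell import bot, eyes
def ray(f,px,st=None):
    d=np.array([(px[0]-f['cx'])/f['fx'],-(px[1]-f['cy'])/f['fy'],-1.])
    if 'xyz' in f: return np.array(f['xyz']), R.from_quat(f['orientation']).apply(d)
    T=np.array(f['tool_from_camera']); r=R.from_quat(st['tool_rot'])
    return np.array(st['eef_pos'])+r.apply(T[:3,3]), r.apply(T[:3,:3]@d)
def atz(f,px,z,st=None):
    o,d=ray(f,px,st); return o+d*(z-o[2])/d[2]
def save(f,n): cv2.imwrite(f'pics/{n}.png',f['pixels'][:,:,::-1])
E
python3 - <<'E'
from h import *
st=bot.read_state(); print(st['t'],st['eef_pos'],st['tool_rot'],st['gripper_width'])
zs=dict(cup_center=.02,pan_center=.057,tare_key=.048,round_keys_mid=.048)
ims=[]
for c in ['scene','side','wrist']:
    s=bot.read_state(); f=eyes.grab_frame(c); ims.append(f['pixels']); print(c,[k for k in f], f.get('xyz'))
    for t,z in zs.items():
        for r in eyes.silhouettes(c,t)[:3]:
            print(c,t,round(r['confidence'],2),np.round(r['centre']),r['pixels'].sum(),np.round(atz(f,r['centre'],z,s),3))
for i,n in enumerate(['a1','a2','a3']): cv2.imwrite(f'pics/{n}.png',ims[i][:,:,::-1])
print(bot.read_state()['t'])
E
```

```text
0.0 [0.19453171 0.59341433 0.20734375] [ 8.09787581e-01  5.86722754e-01 -5.69221961e-04  4.00386204e-04] 0.0856726729728364
scene ['pixels', 'fx', 'fy', 'cx', 'cy', 'xyz', 'orientation'] [ 1.13673757 -0.38951419  0.92630707]
scene cup_center 0.58 [174. 289.] 692 [ 0.638 -0.281  0.02 ]
scene pan_center 0.66 [261. 217.] 8043 [ 0.599 -0.028  0.057]
scene tare_key 0.65 [264. 181.] 164 [0.5   0.046 0.048]
scene round_keys_mid 0.49 [224. 194.] 128 [ 0.485 -0.062  0.048]
side ['pixels', 'fx', 'fy', 'cx', 'cy', 'xyz', 'orientation'] [ 0.50073989 -0.63884571  0.47625355]
side cup_center 0.77 [329. 311.] 1414 [ 0.63  -0.283  0.02 ]
side pan_center 0.62 [274. 213.] 8240 [ 0.566 -0.071  0.057]
side tare_key 0.59 [236. 191.] 150 [0.49  0.032 0.048]
side round_keys_mid 0.24 [236. 191.] 152 [0.49  0.032 0.048]
wrist ['pixels', 'fx', 'fy', 'cx', 'cy', 'tool_from_camera'] None
0.75
```

View pics/a1.png

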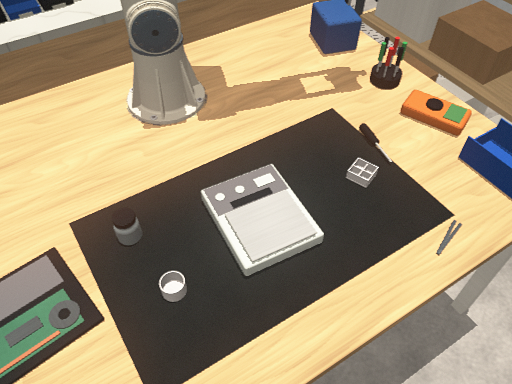

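View pics/a2.png

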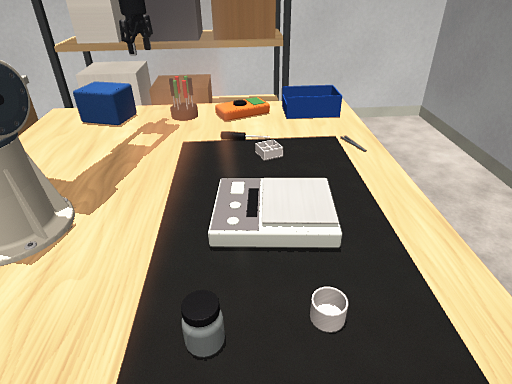

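The scene view shows the cup at about (173,286), the jar at (127,226), the pan at about (270,225), the tare key at (264,181), and the round keys at (240,189) and (220,197). The side view agrees: cup (329,309), tare key (237,187). Next I move over the scale.

move_arm([
  {"x":-29,"y":27,"z":-8},
  {"x":-29,"y":27,"z":-8},
  {"x":-29,"y":27,"z":-8},
  {"x":-29,"y":27,"z":-8},
  {"x":-29,"y":27,"z":-8},
], jaw=-1)

```text
invalid input
```

move_arm([
  {"x":-29,"y":27,"z":-8},
  {"x":-29,"y":27,"z":-8},
  {"x":-29,"y":27,"z":-8},
  {"x":-29,"y":27,"z":-8},
  {"x":-29,"y":27,"z":-8},
])

```text
invalid input
```

move_arm([
  {"x":-29,"y":27,"z":-4},
  {"x":-29,"y":27,"z":-4},
  {"x":-29,"y":27,"z":-4},
  {"x":-29,"y":27,"z":-4},
  {"x":-29,"y":27,"z":0},
])

```text
invalid input
```

```bash
python3 - <<'E'
from h import *
s=bot.read_state(); f=eyes.grab_frame('wrist'); save(f,'b1'); print(s['t'],s['eef_pos'],s['tool_rot'],s['joint_pos'])
print(np.round(f['tool_from_camera'],3),f['fx'])
for t,z in dict(pan_center=.057,tare_key=.048,round_keys_mid=.048,cup_center=.02).items():
  for r in eyes.silhouettes('wrist',t)[:3]:
    cs,_=cv2.findContours(r['pixels'].astype(np.uint8),0,2); box=cv2.minAreaRect(max(cs,key=cv2.contourArea))
    bp=cv2.boxPoints(box); w=[atz(f,p,z,s) for p in bp]
    print(t,round(r['confidence'],2),np.round(r['centre']),np.round(atz(f,box[0],z,s),4),'edges',[ (round(np.linalg.norm(w[i]-w[i-1]),3),round(np.degrees(np.arctan2(*(w[i]-w[i-1])[[1,0]])),1)) for i in (1,2)])
E
```

```text
0.75 [0.19470034 0.5939392  0.20810889] [ 8.09784472e-01  5.86727456e-01  3.49488187e-05 -1.98912330e-05] [ 1.25162845e+00  3.52980026e-01  1.63336399e+00 -9.40486390e-06
  1.15516867e+00 -2.39104356e-03]
[[ 1.    -0.001 -0.     0.   ]
 [-0.001 -0.959 -0.283 -0.071]
 [ 0.     0.283 -0.959 -0.166]
 [ 0.     0.     0.     1.   ]] 307.13103692106836
```

View pics/b1.png

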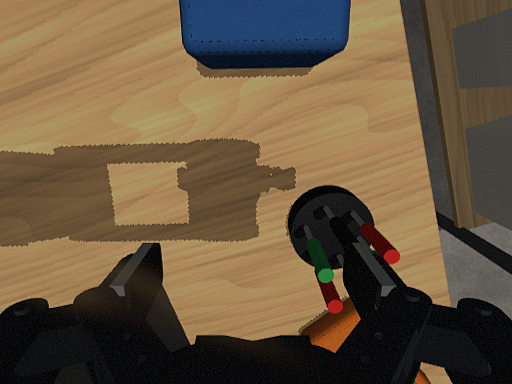

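move_arm([
  {"x":-30,"y":35,"z":-8,"yaw":0},
  {"x":-30,"y":35,"z":-8,"yaw":0},
  {"x":-30,"y":35,"z":-8,"yaw":0},
  {"x":-30,"y":35,"z":-8,"yaw":0},
  {"x":-30,"y":35,"z":-8,"yaw":0},
], jaw=-1, squeeze=30)

```text
t: 1.5
eef_pos: [0.3149, 0.3953, 0.2485]
tool_rot: [0.81, 0.587, 0.0, -0.0]
contact_force: [1.3, 0.4, -0.3]
gripper_width: 0.0856
```

move_arm([
  {"x":-30,"y":35,"z":-8,"yaw":0},
  {"x":-30,"y":35,"z":-8,"yaw":0},
  {"x":-30,"y":35,"z":-8,"yaw":0},
  {"x":-30,"y":35,"z":-8,"yaw":0},
  {"x":-30,"y":35,"z":-8,"yaw":0},
], jaw=-1, squeeze=30)

```text
t: 2.0
eef_pos: [0.4345, 0.1981, 0.2887]
tool_rot: [0.81, 0.587, 0.0, 0.0]
contact_force: [0.8, 0.4, -0.2]
gripper_width: 0.0854
```

move_arm([
  {"x":-30,"y":35,"z":-4,"yaw":0},
  {"x":-30,"y":35,"z":-4,"yaw":0},
  {"x":-30,"y":35,"z":0,"yaw":0},
  {"x":-30,"y":35,"z":0,"yaw":0},
  {"x":0,"y":0,"z":0,"yaw":0},
], jaw=-1, squeeze=30)

```text
t: 2.5
eef_pos: [0.5318, 0.0379, 0.2961]
tool_rot: [0.811, 0.585, 0.0, 0.001]
contact_force: [0.5, 0.6, 0.5]
gripper_width: 0.0856
```

```bash
cat > look.py <<'E'
from h import *
import sys
s=bot.read_state(); f=eyes.grab_frame('wrist'); save(f,sys.argv[1]); print(s['t'],np.round(s['eef_pos'],4),np.round(s['tool_rot'],4),np.round(s['joint_pos'],2))
for t,z in dict(pan_center=.057,tare_key=.048,round_keys_mid=.048,cup_center=.02).items():
  for r in eyes.silhouettes('wrist',t)[:3]:
    cs,_=cv2.findContours(r['pixels'].astype(np.uint8),0,2); box=cv2.minAreaRect(max(cs,key=cv2.contourArea))
    bp=cv2.boxPoints(box); w=[atz(f,p,z,s) for p in bp]
    print(t,round(r['confidence'],2),np.round(r['centre']),np.round(atz(f,box[0],z,s),4),'edges',[ (round(np.linalg.norm(w[i]-w[i-1]),3),round(np.degrees(np.arctan2(*(w[i]-w[i-1])[[1,0]])),1)) for i in (1,2)])
E
python3 look.py b2
```

```text
2.5 [0.5318 0.0379 0.2961] [8.110e-01 5.851e-01 1.000e-04 1.000e-03] [ 0.07  0.13  1.72 -0.    1.28 -1.18]
pan_center 0.84 [229. 183.] [ 0.5597 -0.0101  0.057 ] edges [(np.float64(0.2), np.float64(84.3)), (np.float64(0.252), np.float64(-2.8))]
tare_key 0.86 [253. 125.] [0.4945 0.0503 0.048 ] edges [(np.float64(0.051), np.float64(85.3)), (np.float64(0.03), np.float64(-3.0))]
round_keys_mid 0.65 [193. 136.] [ 0.4875 -0.0197  0.048 ] edges [(np.float64(0.021), np.float64(71.7)), (np.float64(0.021), np.float64(-20.7))]
cup_center 0.98 [ 91. 273.] [ 0.6306 -0.2801  0.02  ] edges [(np.float64(0.087), np.float64(114.9)), (np.float64(0.056), np.float64(19.0))]
```

View pics/b2.png

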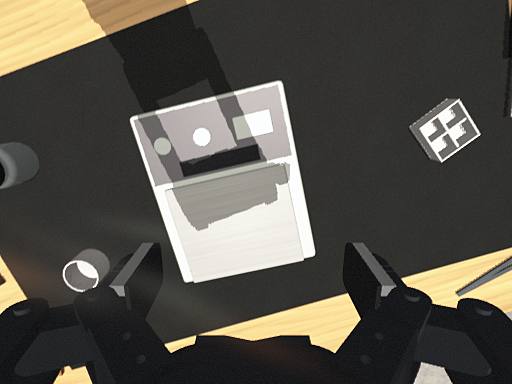

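The wrist view shows the tare key at (253,125), the round keys at (201,136) and (162,146), the pan at about (235,235), and the cup at (86,270). The scale is turned about -5°. Moving over the cup.

move_arm([
  {"x":-40,"y":28,"z":10,"yaw":0},
  {"x":-40,"y":28,"z":20,"yaw":0},
  {"x":-40,"y":28,"z":20,"yaw":0},
  {"x":-40,"y":28,"z":20,"yaw":0},
  {"x":-40,"y":28,"z":20,"yaw":0},
], jaw=-1, squeeze=30)

```text
t: 3.25
eef_pos: [0.5978, -0.1818, 0.2099]
tool_rot: [0.809, 0.588, 0.0, 0.0]
contact_force: [-0.2, 0.4, 0.0]
gripper_width: 0.0854
```

move_arm([
  {"x":-37,"y":28,"z":20,"yaw":0},
  {"x":-34,"y":27,"z":20,"yaw":0},
  {"x":0,"y":0,"z":30,"yaw":0},
  {"x":0,"y":0,"z":16,"yaw":0},
  {"x":0,"y":0,"z":0,"yaw":0},
], jaw=-1, squeeze=30)

```text
t: 3.75
eef_pos: [0.6255, -0.2636, 0.1218]
tool_rot: [0.809, 0.587, -0.001, -0.002]
contact_force: [-0.4, 0.1, -0.4]
gripper_width: 0.0855
```

```bash
python3 look.py b3
```

```text
3.75 [ 0.6255 -0.2636  0.1218] [ 0.8094  0.5873 -0.0013 -0.0023] [-0.4   0.52  1.58  0.    1.05 -1.66]
pan_center 0.82 [455.  95.] [ 0.6053 -0.1054  0.057 ] edges [(np.float64(0.08), np.float64(72.0)), (np.float64(0.152), np.float64(-4.9))]
cup_center 0.7 [240. 195.] [ 0.6313 -0.2798  0.02  ] edges [(np.float64(0.058), np.float64(72.0)), (np.float64(0.066), np.float64(-17.1))]
```

View pics/b3.png

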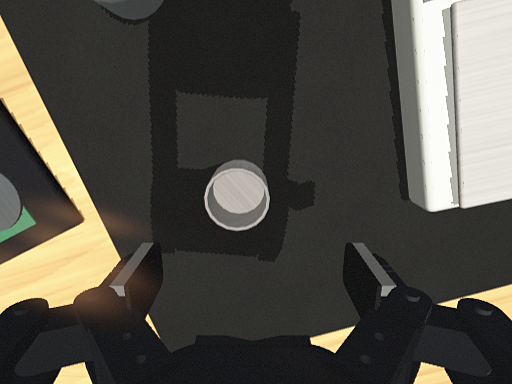

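The cup rim is centred at about (237,197), between and just above the jaws. Nothing is near the fingers. Aligning and descending.

move_arm([
  {"x":-7,"y":5,"z":10,"yaw":0},
  {"x":-7,"y":6,"z":15,"yaw":0},
  {"x":0,"y":0,"z":20,"yaw":0},
  {"x":0,"y":0,"z":10,"yaw":0},
  {"x":0,"y":0,"z":0,"yaw":0},
], jaw=-1, squeeze=30)

```text
t: 4.5
eef_pos: [0.6318, -0.2824, 0.0668]
tool_rot: [0.81, 0.587, -0.001, -0.002]
contact_force: [-0.1, 0.4, 0.5]
gripper_width: 0.085
```

```bash
python3 look.py b4
```

```text
4.5 [ 0.6318 -0.2824  0.0668] [ 0.8099  0.5866 -0.001  -0.0017] [-0.42  0.6   1.58 -0.    0.97 -1.68]
pan_center 0.7 [489. 102.] [ 0.6096 -0.1393  0.057 ] edges [(np.float64(0.026), np.float64(71.9)), (np.float64(0.123), np.float64(-4.9))]
cup_center 0.69 [260. 204.] [ 0.6314 -0.2791  0.02  ] edges [(np.float64(0.057), np.float64(71.9)), (np.float64(0.067), np.float64(-15.8))]
```

View pics/b4.png

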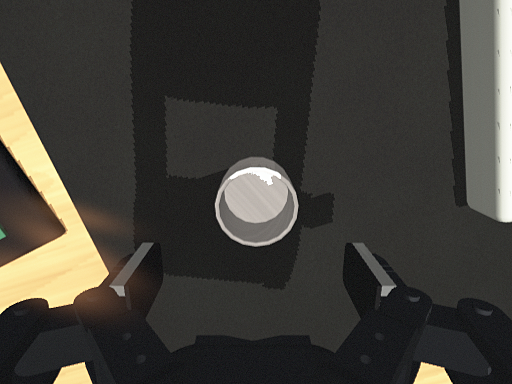

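The rim is centred at (257,206), within about 4 mm of the grasp line. Descending the rest of the way and gripping.

move_arm([
  {"x":2,"y":-3,"z":10,"yaw":0},
  {"x":0,"y":0,"z":20,"yaw":0},
  {"x":0,"y":0,"z":18,"yaw":0},
  {"x":0,"y":0,"z":11,"yaw":0},
  {"x":0,"y":0,"z":0,"yaw":0},
], jaw=-1, squeeze=30)

```text
t: 5.25
eef_pos: [0.6296, -0.279, 0.0081]
tool_rot: [0.81, 0.587, -0.001, -0.002]
contact_force: [0.0, 1.1, 0.1]
gripper_width: 0.0852
```

move_arm([
  {"x":0,"y":0,"z":0,"yaw":0},
  {"x":0,"y":0,"z":0,"yaw":0},
  {"x":0,"y":0,"z":0,"yaw":0},
  {"x":0,"y":0,"z":0,"yaw":0},
  {"x":0,"y":0,"z":0,"yaw":0},
], jaw=1, squeeze=30)

```text
t: 5.75
eef_pos: [0.6318, -0.28, 0.012]
tool_rot: [0.81, 0.587, 0.0, 0.001]
contact_force: [-1.8, 0.9, 6.0]
gripper_width: 0.0523
```

move_arm([
  {"x":0,"y":0,"z":0,"yaw":0},
  {"x":0,"y":0,"z":0,"yaw":0},
  {"x":0,"y":0,"z":0,"yaw":0},
  {"x":0,"y":0,"z":0,"yaw":0},
  {"x":0,"y":0,"z":0,"yaw":0},
], jaw=1, squeeze=30)

```text
t: 6.25
eef_pos: [0.6318, -0.2799, 0.012]
tool_rot: [0.81, 0.587, 0.0, 0.001]
contact_force: [-1.2, 0.9, 5.7]
gripper_width: 0.0523
```

```bash
python3 - <<'E'
from h import *
w=eyes.grab_frame('wrist')['pixels'][100:340,130:390]; f=eyes.grab_frame('side')['pixels'][230:360,240:420]
a=cv2.resize(w,(390,360)); b=cv2.resize(f,(400,360*1),interpolation=cv2.INTER_CUBIC)
cv2.imwrite('pics/c1.png',np.hstack([a,b])[:,:,::-1]); print(bot.read_state()['gripper_width'])
E
```

```text
0.05223683311979161
```

View pics/c1.png

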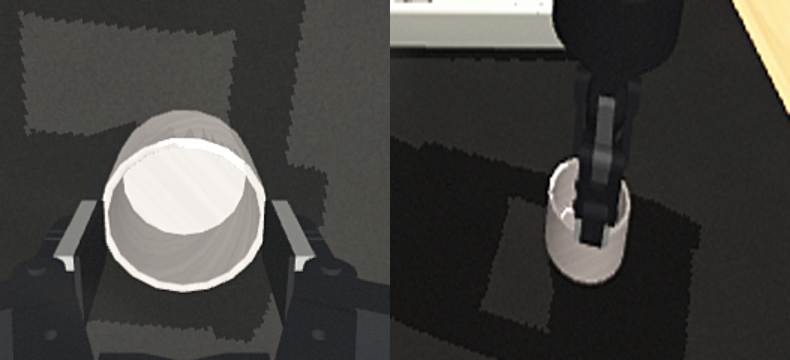

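The cup is upright and sits symmetrically between the pads, so the 6 N upward reading is probably the pads dragging down as they swung shut. Lifting.

move_arm([
  {"x":0,"y":0,"z":-10,"yaw":0},
  {"x":0,"y":0,"z":-20,"yaw":0},
  {"x":0,"y":0,"z":-30,"yaw":0},
  {"x":0,"y":0,"z":-30,"yaw":0},
  {"x":0,"y":0,"z":-25,"yaw":0},
], jaw=1, squeeze=30)

```text
t: 6.85
eef_pos: [0.6316, -0.28, 0.1282]
tool_rot: [0.81, 0.587, 0.0, 0.001]
contact_force: [-0.0, -0.9, -2.0]
gripper_width: 0.0521
```

move_arm([
  {"x":20,"y":-7,"z":0,"yaw":0},
  {"x":30,"y":-11,"z":0,"yaw":0},
  {"x":30,"y":-11,"z":0,"yaw":0},
  {"x":30,"y":-11,"z":0,"yaw":0},
  {"x":30,"y":-11,"z":0,"yaw":0},
], jaw=1, squeeze=30)

```text
t: 7.35
eef_pos: [0.6254, -0.1287, 0.1251]
tool_rot: [0.81, 0.587, -0.0, -0.0]
contact_force: [0.7, -0.9, -1.2]
gripper_width: 0.0521
```

move_arm([
  {"x":30,"y":-11,"z":0,"yaw":0},
  {"x":30,"y":-11,"z":0,"yaw":0},
  {"x":30,"y":-11,"z":0,"yaw":0},
  {"x":15,"y":-8,"z":0,"yaw":0},
  {"x":0,"y":0,"z":0,"yaw":0},
], jaw=1, squeeze=30)

```text
t: 7.85
eef_pos: [0.619, -0.0159, 0.1252]
tool_rot: [0.809, 0.588, -0.0, -0.0]
contact_force: [0.8, -0.9, -1.0]
gripper_width: 0.052
```

```bash
python3 - <<'E'
from h import *
s=bot.read_state(); print(s['t'],s['eef_pos'],s['gripper_width'],s['contact_force'])
for c in ('scene','side'):
    f=eyes.grab_frame(c); save(f,'d_'+c)
    for r in eyes.silhouettes(c,'cup_center')[:1]: print(c,r['confidence'],r['centre'],[np.round(atz(f,r['centre'],z),3) for z in (.12,.13)])
a=cv2.imread('pics/d_scene.png')[130:310,170:370]; b=cv2.imread('pics/d_side.png')[130:310,180:380]
cv2.imwrite('pics/d1.png',cv2.resize(np.hstack([a,b]),(800,360),interpolation=cv2.INTER_CUBIC))
E
```

```text
7.85 [ 0.61900616 -0.01591369  0.12517008] 0.05199702438185857 [ 0.79390224 -0.86813553 -0.99459954]
scene 0.63 [267.9, 202.3] [array([ 0.611, -0.018,  0.12 ]), array([ 0.618, -0.022,  0.13 ])]
side 0.89 [299.9, 172.4] [array([ 0.623, -0.021,  0.12 ]), array([ 0.62 , -0.038,  0.13 ])]
```

View pics/d1.png

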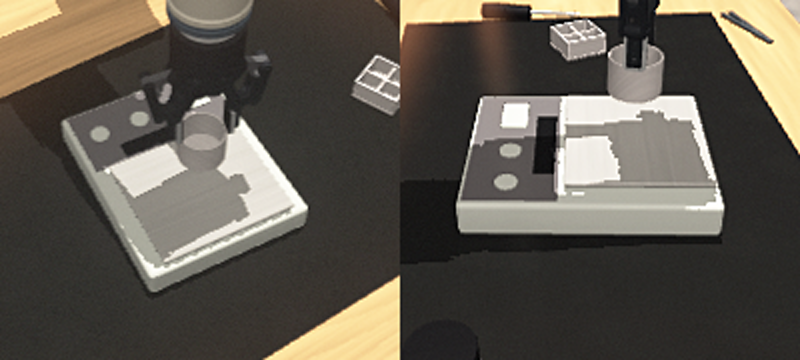

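The cup hangs upright over the middle of the pan. Lowering, fast first and then slowly.

move_arm([
  {"x":1,"y":2,"z":10,"yaw":0},
  {"x":0,"y":0,"z":15,"yaw":0},
  {"x":0,"y":0,"z":12,"yaw":0},
  {"x":0,"y":0,"z":6,"yaw":0},
  {"x":0,"y":0,"z":3,"yaw":0},
], jaw=1, squeeze=30)

```text
t: 8.55
eef_pos: [0.6214, -0.0181, 0.078]
tool_rot: [0.81, 0.587, -0.001, -0.001]
contact_force: [-0.7, -0.1, 0.3]
gripper_width: 0.0519
```

move_arm([
  {"x":0,"y":0,"z":2,"yaw":0},
  {"x":0,"y":0,"z":2,"yaw":0},
  {"x":0,"y":0,"z":2,"yaw":0},
  {"x":0,"y":0,"z":0,"yaw":0},
  {"x":0,"y":0,"z":0,"yaw":0},
], jaw=1, squeeze=30)

```text
t: 9.05
eef_pos: [0.6224, -0.0179, 0.0737]
tool_rot: [0.81, 0.587, 0.0, 0.0]
contact_force: [-1.4, 0.3, -1.2]
gripper_width: 0.0521
```

move_arm([
  {"x":0,"y":0,"z":1,"yaw":0},
  {"x":0,"y":0,"z":1,"yaw":0},
  {"x":0,"y":0,"z":1,"yaw":0},
  {"x":0,"y":0,"z":0,"yaw":0},
  {"x":0,"y":0,"z":0,"yaw":0},
], jaw=1, squeeze=30)

```text
t: 9.55
eef_pos: [0.6222, -0.018, 0.0704]
tool_rot: [0.81, 0.587, -0.0, -0.0]
contact_force: [0.6, -0.6, -1.2]
gripper_width: 0.0525
```

move_arm([
  {"x":0,"y":0,"z":1,"yaw":0},
  {"x":0,"y":0,"z":1,"yaw":0},
  {"x":0,"y":0,"z":0,"yaw":0},
  {"x":0,"y":0,"z":0,"yaw":0},
  {"x":0,"y":0,"z":0,"yaw":0},
], jaw=1, squeeze=30)

```text
t: 10.05
eef_pos: [0.6225, -0.018, 0.0691]
tool_rot: [0.81, 0.587, 0.0, 0.0]
contact_force: [-2.3, 0.0, 5.4]
gripper_width: 0.0518
```

The cup touched down with about 5 N up. Releasing, then rising.

move_arm([
  {"x":0,"y":0,"z":0,"yaw":0},
  {"x":0,"y":0,"z":0,"yaw":0},
  {"x":0,"y":0,"z":0,"yaw":0},
  {"x":0,"y":0,"z":0,"yaw":0},
  {"x":0,"y":0,"z":0,"yaw":0},
], jaw=-1, squeeze=30)

```text
t: 10.55
eef_pos: [0.6222, -0.0179, 0.0684]
tool_rot: [0.81, 0.587, -0.0, -0.0]
contact_force: [0.5, 0.2, 0.9]
gripper_width: 0.0855
```

move_arm([
  {"x":0,"y":0,"z":0,"yaw":0},
  {"x":0,"y":0,"z":0,"yaw":0},
  {"x":0,"y":0,"z":-10,"yaw":0},
  {"x":0,"y":0,"z":-15,"yaw":0},
  {"x":0,"y":0,"z":-20,"yaw":0},
], jaw=-1, squeeze=30)

```text
t: 11.05
eef_pos: [0.622, -0.0179, 0.1145]
tool_rot: [0.81, 0.587, -0.0, -0.0]
contact_force: [0.2, -0.9, -0.1]
gripper_width: 0.0851
```

move_arm([
  {"x":0,"y":0,"z":-30,"yaw":0},
  {"x":0,"y":0,"z":-40,"yaw":0},
  {"x":0,"y":0,"z":-40,"yaw":0},
  {"x":0,"y":0,"z":-30,"yaw":0},
  {"x":0,"y":0,"z":0,"yaw":0},
], jaw=-1, squeeze=30)

```text
t: 11.55
eef_pos: [0.625, -0.0181, 0.2603]
tool_rot: [0.81, 0.587, 0.004, 0.003]
contact_force: [0.4, -0.4, -0.2]
gripper_width: 0.0857
```

```bash
sed -i 's/cup_center=.02/cup_center=.077/' look.py; python3 look.py e1
```

```text
11.55 [ 0.625  -0.0181  0.2603] [0.8098 0.5867 0.0038 0.003 ] [-0.03  0.3   1.58 -0.    1.24 -1.29]
pan_center 0.98 [238.  94.] [ 0.5596 -0.0106  0.057 ] edges [(np.float64(0.196), np.float64(82.6)), (np.float64(0.246), np.float64(-1.2))]
tare_key 0.92 [275.  29.] [0.4946 0.0504 0.048 ] edges [(np.float64(0.049), np.float64(84.9)), (np.float64(0.03), np.float64(0.1))]
round_keys_mid 0.82 [201.  45.] [ 0.4878 -0.0199  0.048 ] edges [(np.float64(0.022), np.float64(71.9)), (np.float64(0.022), np.float64(-19.8))]
cup_center 0.88 [253. 162.] [ 0.6219 -0.0173  0.077 ] edges [(np.float64(0.055), np.float64(71.9)), (np.float64(0.06), np.float64(-16.8))]
```

View pics/e1.png

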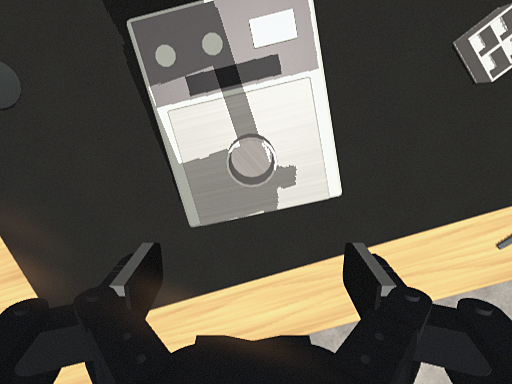

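The cup stands on the pan at (253,160), close to its centre. The tare key is at (274,28). Closing the fingers and going over the key.

move_arm([
  {"x":5,"y":-28,"z":0,"yaw":0},
  {"x":5,"y":-28,"z":0,"yaw":0},
  {"x":5,"y":-29,"z":0,"yaw":0},
  {"x":5,"y":-29,"z":0,"yaw":0},
  {"x":5,"y":-29,"z":0,"yaw":0},
], jaw=1, squeeze=30)

```text
t: 12.3
eef_pos: [0.4923, 0.0507, 0.2522]
tool_rot: [0.81, 0.587, -0.001, -0.001]
contact_force: [0.1, 0.0, 0.3]
gripper_width: 0.0125
```

move_arm([
  {"x":0,"y":0,"z":30,"yaw":0},
  {"x":0,"y":0,"z":40,"yaw":0},
  {"x":0,"y":0,"z":40,"yaw":0},
  {"x":0,"y":0,"z":30,"yaw":0},
  {"x":0,"y":0,"z":10,"yaw":0},
], jaw=1, squeeze=30)

```text
t: 12.8
eef_pos: [0.4911, 0.0501, 0.0999]
tool_rot: [0.81, 0.587, -0.003, -0.002]
contact_force: [-0.7, 0.9, 0.2]
gripper_width: -0.0002
```

move_arm([
  {"x":0,"y":0,"z":10,"yaw":0},
  {"x":0,"y":0,"z":10,"yaw":0},
  {"x":0,"y":0,"z":10,"yaw":0},
  {"x":0,"y":0,"z":0,"yaw":0},
  {"x":0,"y":0,"z":0,"yaw":0},
], jaw=1, squeeze=30)

```text
t: 13.3
eef_pos: [0.4944, 0.0504, 0.0738]
tool_rot: [0.81, 0.587, 0.0, 0.0]
contact_force: [-0.9, -0.2, -0.5]
gripper_width: -0.0001
```

```bash
python3 - <<'E'
from h import *
s=bot.read_state(); print(s['t'],s['eef_pos'],s['gripper_width'],s['contact_force'])
for c in ('side','wrist'):
    f=eyes.grab_frame(c); save(f,'f_'+c)
a=cv2.imread('pics/f_side.png')[130:310,180:380]; b=cv2.imread('pics/f_wrist.png')[24:384,56:456]
cv2.imwrite('pics/f1.png',np.hstack([cv2.resize(a,(400,360),interpolation=cv2.INTER_CUBIC),b]))
E
```

```text
13.3 [0.49440469 0.05036458 0.07380953] -5.003694128685078e-05 [-0.94332991 -0.20997765 -0.48957726]
```

View pics/f1.png

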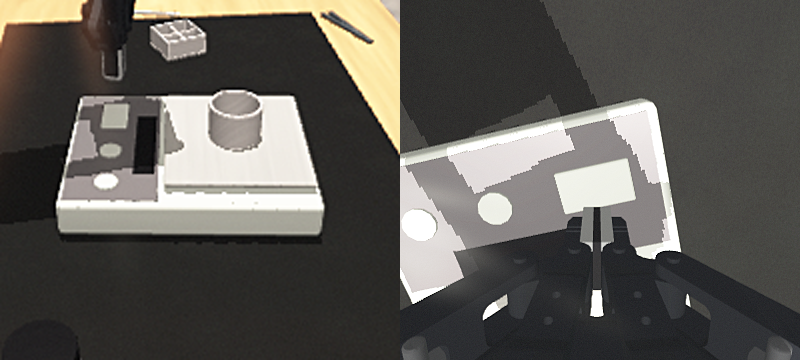

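The closed fingertips are directly above the tare key, the cup stands on the pan, and the round keys are clear. Descending gently.

move_arm([
  {"x":0,"y":0,"z":8,"yaw":0},
  {"x":0,"y":0,"z":8,"yaw":0},
  {"x":0,"y":0,"z":4,"yaw":0},
  {"x":0,"y":0,"z":2,"yaw":0},
  {"x":0,"y":0,"z":0,"yaw":0},
], jaw=1, squeeze=30)

```text
t: 13.9
eef_pos: [0.4938, 0.0503, 0.051]
tool_rot: [0.81, 0.587, -0.0, -0.0]
contact_force: [0.0, -0.4, 0.9]
gripper_width: -0.0004
```

move_arm([
  {"x":0,"y":0,"z":1,"yaw":0},
  {"x":0,"y":0,"z":1,"yaw":0},
  {"x":0,"y":0,"z":1,"yaw":0},
  {"x":0,"y":0,"z":0,"yaw":0},
  {"x":0,"y":0,"z":0,"yaw":0},
], jaw=1, squeeze=30)

```text
t: 14.4
eef_pos: [0.4942, 0.0504, 0.0485]
tool_rot: [0.81, 0.587, 0.0, 0.0]
contact_force: [-0.4, -0.4, 1.4]
gripper_width: 0.0
```

move_arm([
  {"x":0,"y":0,"z":0.5,"yaw":0},
  {"x":0,"y":0,"z":0.5,"yaw":0},
  {"x":0,"y":0,"z":0,"yaw":0},
  {"x":0,"y":0,"z":0,"yaw":0},
  {"x":0,"y":0,"z":0,"yaw":0},
], jaw=1, squeeze=30)

```text
t: 14.9
eef_pos: [0.4941, 0.0503, 0.0475]
tool_rot: [0.81, 0.587, 0.0, 0.0]
contact_force: [0.6, -0.5, -0.1]
gripper_width: -0.0002
```

move_arm([
  {"x":0,"y":0,"z":0.5,"yaw":0},
  {"x":0,"y":0,"z":0.5,"yaw":0},
  {"x":0,"y":0,"z":0,"yaw":0},
  {"x":0,"y":0,"z":0,"yaw":0},
  {"x":0,"y":0,"z":0,"yaw":0},
], jaw=1, squeeze=30)

```text
t: 15.4
eef_pos: [0.4941, 0.0504, 0.0465]
tool_rot: [0.81, 0.587, -0.0, -0.0]
contact_force: [0.6, 0.3, -0.0]
gripper_width: 0.0001
```

move_arm([
  {"x":0,"y":0,"z":0.5,"yaw":0},
  {"x":0,"y":0,"z":0.5,"yaw":0},
  {"x":0,"y":0,"z":0,"yaw":0},
  {"x":0,"y":0,"z":0,"yaw":0},
  {"x":0,"y":0,"z":0,"yaw":0},
], jaw=1, squeeze=30)

```text
t: 15.9
eef_pos: [0.4941, 0.0503, 0.0455]
tool_rot: [0.81, 0.587, 0.0, 0.0]
contact_force: [0.3, 0.6, 0.3]
gripper_width: 0.0005
```

move_arm([
  {"x":0,"y":0,"z":0.5,"yaw":0},
  {"x":0,"y":0,"z":0.5,"yaw":0},
  {"x":0,"y":0,"z":0,"yaw":0},
  {"x":0,"y":0,"z":0,"yaw":0},
  {"x":0,"y":0,"z":0,"yaw":0},
], jaw=1, squeeze=30)

```text
t: 16.4
eef_pos: [0.4941, 0.0503, 0.0445]
tool_rot: [0.81, 0.587, -0.0, 0.0]
contact_force: [-0.6, 0.3, -0.1]
gripper_width: -0.0002
```

move_arm([
  {"x":0,"y":0,"z":0.5,"yaw":0},
  {"x":0,"y":0,"z":0.5,"yaw":0},
  {"x":0,"y":0,"z":0,"yaw":0},
  {"x":0,"y":0,"z":0,"yaw":0},
  {"x":0,"y":0,"z":0,"yaw":0},
], jaw=1, squeeze=30)

```text
t: 16.9
eef_pos: [0.4941, 0.0503, 0.0435]
tool_rot: [0.81, 0.587, 0.0, 0.0]
contact_force: [0.3, -0.3, 0.5]
gripper_width: -0.0
```

```bash
python3 - <<'E'
from h import *
for c in ('side','wrist'):
    f=eyes.grab_frame(c); save(f,'g_'+c)
a=cv2.imread('pics/g_side.png')[150:250,190:300]; b=cv2.imread('pics/g_wrist.png')[150:350,150:350]
cv2.imwrite('pics/g1.png',np.hstack([cv2.resize(a,(400,364),interpolation=cv2.INTER_CUBIC),cv2.resize(b,(400,364))]))
E
```

```text
(no output)
```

View pics/g1.png

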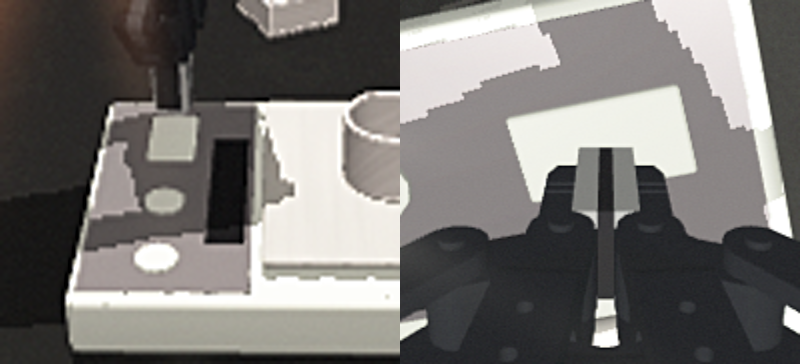

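```bash
python3 - <<'E'
from h import *
f=eyes.grab_frame('side')
def proj(f,p):
    q=R.from_quat(f['orientation']).inv().apply(np.array(p)-f['xyz']); return np.round([f['cx']-f['fx']*q[0]/q[2], f['cy']+f['fy']*q[1]/q[2]],1)
for z in (.0435,.048,.055,.065,.075,.085): print(z,proj(f,[.494,.0504,z]))
print(proj(f,[.4945,.0504,.048]),[ (round(r['confidence'],2),r['centre']) for r in eyes.look_for('side','tare_key')])
s=bot.read_state(); w=eyes.grab_frame('wrist'); T=np.linalg.inv(np.array(w['tool_from_camera']))
for y in(-.011,.0,.011):
  for z in (0,-.01,-.02,-.03):
    q=T@[0,y,z,1]; print(y,z,np.round([w['cx']-w['fx']*q[0]/q[2], w['cy']+w['fy']*q[1]/q[2]]))
E
```

```text
0.0435 [237.6 188.5]
0.048 [237.5 186.8]
0.055 [237.4 184.2]
0.065 [237.2 180.5]
0.075 [237.  176.7]
0.085 [236.8 172.8]
[237.7 186.8] [(0.48, [235.8, 191.4])]
-0.011 0 [252. 210.]
-0.011 -0.01 [252. 216.]
-0.011 -0.02 [252. 223.]
-0.011 -0.03 [252. 231.]
0.0 0 [252. 228.]
0.0 -0.01 [252. 235.]
0.0 -0.02 [252. 243.]
0.0 -0.03 [252. 252.]
0.011 0 [252. 245.]
0.011 -0.01 [252. 253.]
0.011 -0.02 [252. 262.]
0.011 -0.03 [252. 272.]
```

move_arm([
  {"x":0,"y":0,"z":0.5,"yaw":0},
  {"x":0,"y":0,"z":0.5,"yaw":0},
  {"x":0,"y":0,"z":0.5,"yaw":0},
  {"x":0,"y":0,"z":0.5,"yaw":0},
  {"x":0,"y":0,"z":0,"yaw":0},
], jaw=1, squeeze=30)

```text
t: 17.65
eef_pos: [0.4941, 0.0504, 0.0414]
tool_rot: [0.81, 0.587, -0.0, -0.0]
contact_force: [0.3, 0.3, 1.2]
gripper_width: -0.0001
```

move_arm([
  {"x":0,"y":0,"z":0.5,"yaw":0},
  {"x":0,"y":0,"z":0.5,"yaw":0},
  {"x":0,"y":0,"z":0.5,"yaw":0},
  {"x":0,"y":0,"z":0.5,"yaw":0},
  {"x":0,"y":0,"z":0,"yaw":0},
], jaw=1, squeeze=30)

```text
t: 18.15
eef_pos: [0.4941, 0.0503, 0.0394]
tool_rot: [0.81, 0.587, -0.0, -0.0]
contact_force: [0.1, -1.1, 0.0]
gripper_width: -0.0001
```

```bash
python3 - <<'E'
from h import *
g=cv2.cvtColor(eyes.grab_frame('side')['pixels'],cv2.COLOR_RGB2GRAY)
g0=cv2.cvtColor(cv2.imread('pics/e1.png'),cv2.COLOR_BGR2GRAY)
a2=cv2.cvtColor(cv2.imread('pics/a2.png'),cv2.COLOR_BGR2GRAY)
print('now');print(g[168:202,228:248:2]);print('before');print(a2[168:202,228:248:2])
E
```

```text
now
[[ 41  47  45  42  30  30  12  89  38  41]
 [ 43  42  39  37  27  14 100  67  40  40]
 [ 56  52  63  35  30  14 141  72  40  39]
 [ 59  53  63  40  35  17 142  75  40  40]
 [ 56  55  84  38  39  21 140  75  40  39]
 [ 54  55  90  40  37  20 141  76  43  39]
 [ 56  53  89  39  36  21 140  55  39  40]
 [ 55  54  89  41  37  21 141  52  36  39]
 [ 51  51 113  40  36  22 141  52  38  39]
 [ 35  38 112  40  38  25 140  50  36  32]
 [165 165 119  35  37  24 140  50  90  92]
 [166 166 121  36  37  25 139  67  89  86]
 [165 165 147  27  28  22 136  81  81  85]
 [ 98  99  93  65  39  11 129  95  53  82]
 [ 83  81 168 135 120 115 126 175 119  83]
 [ 87  85 183 174 175 165 158 182 134  81]
 [ 88  85 183 176 178 176 176 178 117  81]
 [ 87  82 178 172 175 174 176 178 106  81]
 [ 87  80 177 173 174 174 175 180  86  82]
 [ 87  76 175 174 174 177 174 179  75  83]
 [ 87  74 177 173 174 175 177 177  86  83]
 [ 86  82 177 172 174 176 176 180  86  82]
 [ 86  87 177 174 174 174 176 183  82  84]
 [ 84 103 176 176 174 174 176 182  82  84]
 [ 83 135 178 171 174 173 176 187  83  84]
 [ 86 126 183 184 185
[... 1136 characters left out ...]
55 138 157]
 [157 148 255 252 252 252 253 255 152 157]
 [157 144 255 252 252 252 253 255 145 157]
 [158 140 255 252 252 252 253 255 169 156]
 [155 154 255 252 252 252 252 255 174 159]
 [157 161 255 252 252 252 253 255 158 159]
 [156 152 255 253 253 254 254 255 155 159]
 [156 229 255 255 255 255 255 255 153 159]
 [157 145 220 221 223 227 228 242 152 161]
 [156 144 155 154 156 155 156 161 155 159]
 [160 159 156 154 155 155 153 155 158 159]
 [158 157 157 158 158 158 155 159 159 163]
 [156 158 158 156 160 157 157 156 159 161]
 [158 159 159 158 159 158 159 157 158 163]
 [157 159 158 157 158 159 157 156 158 165]
 [158 156 153 150 150 155 157 158 156 168]
 [157 151 143 210 186 145 153 158 158 168]]
```

By the side-view pixels the tip is still at least 14 mm above the key. Going down 8 mm more, then creeping.

move_arm([
  {"x":0,"y":0,"z":2,"yaw":0},
  {"x":0,"y":0,"z":2,"yaw":0},
  {"x":0,"y":0,"z":2,"yaw":0},
  {"x":0,"y":0,"z":2,"yaw":0},
  {"x":0,"y":0,"z":0,"yaw":0},
], jaw=1, squeeze=30)

```text
t: 18.7
eef_pos: [0.4939, 0.0503, 0.0311]
tool_rot: [0.81, 0.587, -0.0, -0.0]
contact_force: [-0.2, -0.9, -0.0]
gripper_width: 0.0003
```

```bash
python3 - <<'E'
from h import *
g=cv2.cvtColor(eyes.grab_frame('side')['pixels'],cv2.COLOR_RGB2GRAY)
print(g[176:198,228:248:2])
E
```

```text
[[ 52  51  86  38  35  25 138  55  36  38]
 [ 36  36  81  38  35  23 139  51  32  30]
 [165 168 116  38  38  22 141  48  93  92]
 [165 164 114  38  35  24 138  49  88  86]
 [165 165 108  37  36  27 140  44  83  81]
 [100 100  96  36  38  26 138  61  58  82]
 [ 81  83 148  37  38  26 140  60 117  81]
 [ 87  86 157  25  31  25 138  51 139  81]
 [ 84  85 166  42  38  11 133 127 117  80]
 [ 87  82 179 131 122  86 129 174 108  81]
 [ 87  80 181 173 175 160 148 182  88  83]
 [ 86  75 177 177 177 178 175 181  74  83]
 [ 85  74 176 174 176 176 177 180  87  83]
 [ 86  83 177 172 175 175 175 179  86  83]
 [ 86  88 178 173 174 176 174 182  80  84]
 [ 85 104 177 174 174 177 175 185  83  84]
 [ 85 135 176 172 174 174 174 186  82  85]
 [ 86 127 181 185 184 187 190 204  78  82]
 [ 85  92 105 105 105 106 105 112  79  85]
 [ 85  82  81  79  81  79  79  79  81  85]
 [ 86  87  84  86  88  85  83  83  82  85]
 [ 84  86  87  88  87  86  86  82  82  84]]
```

move_arm([
  {"x":0,"y":0,"z":1,"yaw":0},
  {"x":0,"y":0,"z":1,"yaw":0},
  {"x":0,"y":0,"z":1,"yaw":0},
  {"x":0,"y":0,"z":1,"yaw":0},
  {"x":0,"y":0,"z":0,"yaw":0},
], jaw=1, squeeze=30)

```text
t: 19.25
eef_pos: [0.494, 0.0503, 0.0273]
tool_rot: [0.81, 0.587, -0.0, -0.0]
contact_force: [0.6, 0.4, 0.7]
gripper_width: -0.0002
```

move_arm([
  {"x":0,"y":0,"z":0.5,"yaw":0},
  {"x":0,"y":0,"z":0.5,"yaw":0},
  {"x":0,"y":0,"z":0.5,"yaw":0},
  {"x":0,"y":0,"z":0.5,"yaw":0},
  {"x":0,"y":0,"z":0,"yaw":0},
], jaw=1, squeeze=30)

```text
t: 19.75
eef_pos: [0.4941, 0.0504, 0.0254]
tool_rot: [0.81, 0.587, -0.0, -0.0]
contact_force: [-0.1, 0.5, 1.2]
gripper_width: -0.0003
```

move_arm([
  {"x":0,"y":0,"z":0.5,"yaw":0},
  {"x":0,"y":0,"z":0.5,"yaw":0},
  {"x":0,"y":0,"z":0.5,"yaw":0},
  {"x":0,"y":0,"z":0.5,"yaw":0},
  {"x":0,"y":0,"z":0,"yaw":0},
], jaw=1, squeeze=30)

```text
t: 20.25
eef_pos: [0.4942, 0.0503, 0.0236]
tool_rot: [0.81, 0.587, 0.0, 0.0]
contact_force: [-1.1, 0.1, 3.7]
gripper_width: 0.0001
```

```bash
python3 - <<'E'
from h import *
g=eyes.grab_frame('side'); save(g,'h_side'); g=cv2.cvtColor(g['pixels'],cv2.COLOR_RGB2GRAY)
w=eyes.grab_frame('wrist'); save(w,'h_wrist')
print(g[180:198,228:248:2])
a=cv2.imread('pics/h_side.png')[150:250,190:300]; b=cv2.imread('pics/h_wrist.png')[100:384,100:412]
cv2.imwrite('pics/h1.png',np.hstack([cv2.resize(a,(400,364),interpolation=cv2.INTER_CUBIC),cv2.resize(b,(400,364))]))
E
```

```text
[[167 104 127  38  39  29 139  54  81  83]
 [100  79 128  36  37  31 141  44  82  82]
 [ 83  84 138  36  38  31 140  43 119  81]
 [ 88  85 168  36  37  33 139  60 145  81]
 [ 83  83 175  34  41  34 141  61 122  82]
 [ 87  85 175  34  41  31 140  40 104  82]
 [ 87  82 176  27  30  27 107  71 106  82]
 [ 85  77 186  89  38  13 123 134  87  82]
 [ 87  77 183 137 133 119 127 177  88  82]
 [ 86  73 178 173 177 178 160 183  87  83]
 [ 83  84 179 174 178 178 176 181  82  80]
 [ 85  86 176 175 175 175 175 184  79  82]
 [ 85 128 175 173 174 173 176 185  81  84]
 [ 84 136 209 208 210 213 211 225  77  83]
 [ 86  92 115 113 114 114 113 121  80  85]
 [ 85  84  79  79  77  79  77  77  83  84]
 [ 86  85  85  86  85  83  83  82  84  85]
 [ 86  89  89  88  85  87  84  82  84  83]]
```

Contact at 3.7 N, and the key's lower edge is shifting in the image. Pressing slightly further and holding.

move_arm([
  {"x":0,"y":0,"z":0.5,"yaw":0},
  {"x":0,"y":0,"z":0.5,"yaw":0},
  {"x":0,"y":0,"z":0,"yaw":0},
  {"x":0,"y":0,"z":0,"yaw":0},
  {"x":0,"y":0,"z":0,"yaw":0},
], jaw=1, squeeze=30)

```text
t: 20.85
eef_pos: [0.4943, 0.0504, 0.0232]
tool_rot: [0.81, 0.587, 0.0, 0.0]
contact_force: [-3.8, -0.6, 15.1]
gripper_width: 0.0002
```

15 N, so the key is at its stop. Easing back a little while holding.

move_arm([
  {"x":0,"y":0,"z":-0.4,"yaw":0},
  {"x":0,"y":0,"z":0,"yaw":0},
  {"x":0,"y":0,"z":0,"yaw":0},
  {"x":0,"y":0,"z":0,"yaw":0},
  {"x":0,"y":0,"z":0,"yaw":0},
], jaw=1, squeeze=30)

```text
t: 21.35
eef_pos: [0.4942, 0.0504, 0.0233]
tool_rot: [0.81, 0.587, 0.0, 0.0]
contact_force: [-2.1, -0.5, 9.8]
gripper_width: 0.0001
```

View pics/h1.png

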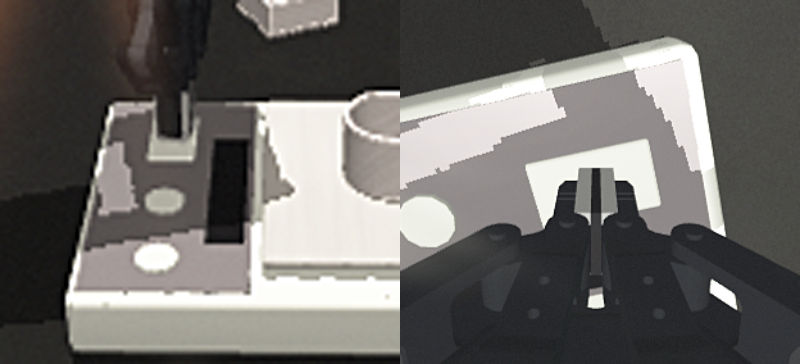

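The tips are on the key, which was held at about 10 N. Releasing upwards.

move_arm([
  {"x":0,"y":0,"z":-2,"yaw":0},
  {"x":0,"y":0,"z":-10,"yaw":0},
  {"x":0,"y":0,"z":-25,"yaw":0},
  {"x":0,"y":0,"z":-40,"yaw":0},
  {"x":0,"y":0,"z":-40,"yaw":0},
], jaw=1, squeeze=30)

```text
t: 21.85
eef_pos: [0.4934, 0.0503, 0.1412]
tool_rot: [0.81, 0.587, -0.001, -0.0]
contact_force: [0.6, 0.6, 0.1]
gripper_width: 0.0001
```

move_arm([
  {"x":0,"y":0,"z":-30,"yaw":0},
  {"x":0,"y":0,"z":-20,"yaw":0},
  {"x":0,"y":0,"z":0,"yaw":0},
  {"x":0,"y":0,"z":0,"yaw":0},
  {"x":0,"y":0,"z":0,"yaw":0},
], jaw=1, squeeze=30)

```text
t: 22.35
eef_pos: [0.4932, 0.0503, 0.1889]
tool_rot: [0.81, 0.587, -0.001, -0.0]
contact_force: [0.3, 0.5, 0.4]
gripper_width: -0.0004
```

```bash
python3 - <<'E'
from h import *
s=bot.read_state(); print(s['t'],s['eef_pos'],s['contact_force'])
for c in ('scene','side'):
    f=eyes.grab_frame(c)
    for t,z in (('cup_center',.077),('tare_key',.048)):
        for r in eyes.look_for(c,t)[:1]: print(c,t,r['confidence'],np.round(r['centre']),np.round(atz(f,r['centre'],z),3))
    if c=='side':
        n=cv2.cvtColor(f['pixels'],cv2.COLOR_RGB2GRAY)[180:198,236].astype(int); p=cv2.cvtColor(cv2.imread('pics/f_side.png'),cv2.COLOR_BGR2GRAY)[180:198,236]; h=cv2.cvtColor(cv2.imread('pics/h_side.png'),cv2.COLOR_BGR2GRAY)[180:198,236]
        print('now',n,'\nbefore',p,'\npressing',h)
E
```

```text
22.35 [0.49324291 0.05027508 0.18885483] [0.28898051 0.54410715 0.39374948]
scene cup_center 0.66 [272. 220.] [ 0.631 -0.02   0.077]
scene tare_key 0.56 [263. 180.] [0.497 0.045 0.048]
side cup_center 0.84 [299. 193.] [ 0.621 -0.031  0.077]
side tare_key 0.65 [234. 192.] [0.485 0.031 0.048]
now [153 193 181 174 174 174 175 174 175 174 175 175 175 186 105  81  85  88] 
before [166 108 169 178 173 174 172 175 175 174 175 177 174 185 106  81  86  87] 
pressing [ 39  37  38  37  41  41  30  38 133 177 178 175 174 210 114  77  85  85]
```

```bash
python3 -c "
from workcell import bot
print(bot.finish_job())"
```

```text
the job is handed in; nothing more can be done
None
```

The cup is standing on the scale's pan and released, the tare key has been pressed and let go, and the job is handed in. The clock read about 22 s of the 45 s allowed.

- **Cup:** I set it down under light contact (about 5 N) and opened the fingers. The wrist camera put it about 1–2 mm from the pan's centre. The scene and side cameras put it about 10–15 mm away, still inside the 45 mm limit.
- **Tare key:** I pressed it with closed fingertips for over a second. The readings were 3.7 N at contact, a highest value of 15 N, then 10 N while held. That is more than the 5 N asked for but well under 40 N. Afterwards the force reading was back to about zero and the key looked the same in the side picture as before the press. The round keys were not touched as far as the pictures show.

**Checks that disagreed:**
- **Fingertip height:** The closed fingertips met the key only when the reported TCP height was about 24 mm, although the key top is at 48 mm. I found the contact by creeping down on force and side-camera pixels.
- **Gripper width:** It read 52 mm on the 56 mm cup.
- **Key position from the side camera:** It placed the tare key about 20 mm from where the wrist camera did. I used the wrist camera, and the last close-up showed the fingertips on the key.

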